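Roll the knurled wheel until the jaw stands at the gauge mark, then lock it

TASK

Close the gap of the setting fixture to its gauge mark: with a fingertip resting lightly on the knurled wheel, roll the wheel until the white line on the jaw's pointer is level with the white line on the gauge clip. Then push the lock lever fully over, away from the robot, and take the hand clear. Move the jaw only by its wheel, never by pushing the jaw itself; do not grip or press the wheel hard, lift nothing, and leave the steel block on the fixture and the other things on the bench where they are.

Things in the scene. Friction and masses are not known exactly. Their poses are not given: they have to be found in the camera images.
- fixture: setting fixture, fixed to the bench: aluminium base plate 84 x 230 x 14 mm. Along its y axis: sprung wheel head at the +y end, sliding jaw, fixed anvil (y -46 to -70 mm, 60 mm high), lock lever at the -y end. Origin at the centre of the underside, on the bench top; x points across it, away from the robot (within 0.2 rad), y along it, z up.
- wheel: knurled steel wheel, 34 mm radius, 20 mm wide, upright between two cheeks that reach 66 mm above the bench (40 mm over their outsides). Origin at its centre on the axle, at fixture (0, 80, 58) mm; y is the axle, parallel to fixture y; x and z turn with it. Rolling its top away from the robot (fixture +x) closes the jaw, 9 mm per radian (0.26 mm per mm of rim); it also rolls back and stays where left.
- wheel_top (a point): top of the wheel when nobody presses it: fixture (0, 80, 92) mm; fixed to the fixture, does not turn. The head with wheel and jaw stands on springs: a fingertip on the wheel sinks it by up to 8 mm, against about 3 N at first and 8 N at the bottom; 3 to 6 mm of sinking gives grip enough to turn it by friction. It turns from 0 (at the start) to 4 rad.
- jaw: sliding jaw, dark steel block 64 x 24 x 44 mm (x, y, z), origin at its centre, 48 mm above the bench, at fixture y = 38 mm at the start; slides towards the anvil (fixture -y) by up to 36 mm, driven by the wheel. A flat pointer arm with a white line sticks out of its front over the rail.
- jaw_pointer (a point): front end of the white line on the jaw's pointer, 38 mm above the bench
- gauge_clip: gauge clip, fixed: dark upright block 16 x 12 x 38 mm just in front of the fixture, with a 2.5 mm white line on its top; origin at the centre of its underside, axes parallel to the fixture's. Set 10 to 24 mm from the pointer, towards the anvil.
- gauge_line (a point): end of the clip's white line nearest the fixture, 38 mm above the bench; axes parallel to the fixture's. The pointer is at the mark when its line and this one continue each other (same fixture y).
- lock_lever (a joint): angle of the lock lever (rad): 0 leaning toward the robot, 0.5 upright, 1.0 fully over, away from the robot (end stop). It pivots about an axis along fixture y at fixture (0, -95, 36) mm and stays where it is left; 1 to 2 N at the knob moves it. It starts at 0 to 0.12.
- lever_knob (a point): centre of the lever's black ball knob, 20 mm in diameter, 50 mm from the pivot; 80 mm above the bench at 0 and at 1, 86 mm when upright
- steel_block: loose ground steel block 40 x 25 x 26 mm, standing on the base plate in the gap beside the anvil, origin at the centre of its underside; leave it alone
- glue_bottle: small loose glue bottle, 34 mm across, 92 mm tall, behind the fixture; leave it alone
- house_block: loose model house 34 x 40 x 44 mm, behind the fixture; leave it alone
- screwdriver: loose screwdriver 172 mm long, on the bench to the left; leave it alone
- marker_red: loose marker pen 139 mm long, behind the fixture; leave it alone

How it is judged (in metres and radians):
On the way, in this order (a step that is already met when the one before it is completed fails the run):
1. the jaw's pointer stands level with the gauge line, within 2.5 mm, while the lever is still unlocked (y of jaw_pointer in the frame of gauge_line between -0.0025 and 0.0025 m and value of joint lock_lever below 0.4 rad), for 0.5 s.
2. the lock lever is pushed fully over, away from the robot (value of joint lock_lever above 0.85 rad), for 0.2 s.
At the end, for the whole second after the job is handed in: The jaw's pointer is within 2.5 mm of the gauge line along the fixture, and the lock lever is over past 0.85 of its 1.0 rad (y of jaw_pointer in the frame of gauge_line between -0.0025 and 0.0025 m and value of joint lock_lever above 0.85 rad); the robot touches nothing.
It fails at once if the robot pushes the jaw itself (over 3 N) (contact force between any of the fingers, the arm and jaw above 3 N).
It fails at once if the wheel is pressed or gripped hard (over 30 N) (contact force between the fingers and wheel above 30 N).
It fails at once if the steel block on the fixture is moved or lifted (over 8 mm) (distance of steel_block from where it was at the start of the episode above 0.008 m).
It fails at once if the glue bottle, model house, screwdriver or marker pen is moved or lifted (over 15 mm) (distance of any of glue_bottle, house_block, screwdriver, marker_red from where it was at the start of the episode above 0.015 m).
It also fails if it takes over 58 s, if anything falls off the work surface, if the arm or the gripper's body presses on something with over 40 N, if the wrist force passes 120 N, or if a joint passes its speed limit or range.

ROBOT

A 6-joint arm with a two-finger parallel gripper is mounted at the origin on a cart in front of the work surface, level with it; the furniture and walls round the work are solid. World frame = base frame: x ahead of the robot, y to its left, z up, the work surface at z = 0. Lengths are in mm, angles in rad, forces in N, time in s.
With the tool pointing down it reaches from about 250 to 725 mm from the base axis. Payload 9.7 kg.
Tool frame: the origin (TCP) lies at the very end of the fingers, on their centre line; the grasp point (between the pads) lies ctrl.grip_point_offset behind it (ctrl.grip_point_offset is the distance from the TCP to the grasp point, in mm); z points along the fingers, y is the direction in which the jaws open and shut (so a half turn about z gives the same grasp; the last joint's range is limited). The gripper opens to 85 mm and grips with 20 to 120 N. Pads are 22 mm wide; open, the fingers measure 114 mm over their backs; the gripper's body (76 mm by 85 mm) begins 54 mm behind the grasp point. The pads swing forward as they close: fully open they stand 13 mm farther back than shut.
Start: joints at [1.341, 0.087, 0.176, 1.66, 0, 1.571], TCP at [125.278, 535.539, 210.784] pointing down, gripper open.
Joint ranges: [-3.13, 3.13], [-0.85, 1.81], [-1.15, 1.24], [-2.2, 2.28], [-1.44, 1.52], [-3.14, 3.14]. Speed limits (rad/s): [2.22, 2.22, 2.57, 3.14, 3.14, 3.14].

INTERFACE

Orientations are given as a unit quaternion [x, y, z, w].
In Python, from bench import ctrl gives the robot as it stands.
- The arm moves only by the tool apply_moves, never from a script. Its argument "series" is a list of rows, each a list of 4 numbers: the shift along the tool's x, y, z in m, then the turn about the tool's z in rad. In form: [[x, y, z, yaw], ...]. A call has 1 to 12 rows; each row is the pose to reach, as a shift and turn from the pose measured when the call began, along the tool's axes at that moment; what a row does not reach only later rows make up. A row lasts 1/12 s, in which the tool goes at most 41.7 mm and 7.16 degrees, less where a joint would pass 70% of its speed; a pose out of reach is approached as far as the arm can. A call with a gripper value outside its range is refused whole. "claw" is the opening, from 0 (shut) to 1 (fully open), set as the call begins (left out, the last holds). The fingers move at their own pace and stop on an object; the grip force is fixed at half the most. Time passes only in rows, so rows that repeat a pose let the fingers close. It gives the time, the measured TCP pose, the force and the opening at its end, in the units of the state.
- ctrl.get_state(): the state, without advancing time (a new reading comes with each control period).
- ctrl.snapshot(name): name is "side" or "top"; returns (picture, depth): 420x560x3 uint8, red, green, blue; 420x560 float32, mm along the optical axis (not along the pixel's ray), 0 where there is no reading.
- ctrl.get_calibration(name): a dict with "mtx" (3x3 intrinsics, pixels), "k1" (the pictures are not rectified: a ray, as slopes to the right and down, at radius r is drawn at 1 + k1 r^2 times it, then the intrinsics apply), "R" (3x3) and "t" (3): a world point X has camera coordinates R X + t. Camera axes: x right, y down, z forward; pixel columns grow to the right and rows downward; lengths in mm; the calibration is good to about 2 mm. A picture is of the moment at which its call begins. get_calibration takes no time and is no camera call.
- ctrl.sign_off(): hands the job in, once; it reports no verdict.
The state is a dict: "t": time; "joints": joint angles; "joint_velocities": joint speeds; "tau": joint torques, N m; "tool_pos": TCP position; "tool_rot": TCP orientation; "wrist_force": force on the tool from outside, world axes, zero at the start; "moment": the same for the moment, N m; "opening": opening from 0.0 (shut) to 1.0 (fully open).
Only numpy, scipy, OpenCV 4.12 (cv2) and the standard library are available. Lean on these libraries where they do the work, as an engineer would, in place of code of your own. Each camera call takes 0.05 s, during which the arm holds its last target.

## Working session

There is one attempt and no reset: what is moved stays moved. The work goes in short steps, Python scripts to look and compute and a tool call to move; the robot and the scene stay as the last step left them, time stands still between calls to the robot, and variables do not carry over. Pictures are saved under pics/ and viewed, and the job is handed in when it is done.

Besides the shell and the picture viewer there is one more tool, called as name(argument=value, ...), one argument or row to a line, values as JSON. apply_moves: Moves the arm, as the interface text tells. Its arguments: {"type":"object","properties":{"series":{"type":"array","items":{"type":"array","items":{"type":"number"}}},"claw":{"type":"number"}},"required":["series"]}

```bash
ls; mkdir -p pics; cat > h.py <<'E'
import numpy as np, cv2
from bench import ctrl
def snap(name,fn=None):
    p,d=ctrl.snapshot(name)
    if fn: cv2.imwrite('pics/'+fn,cv2.cvtColor(p,cv2.COLOR_RGB2BGR))
    return p,d
E
python3 - <<'E'
from h import *
print(ctrl.get_state(), ctrl.grip_point_offset)
for n in('side','top'):
    p,d=snap(n,n+'0.png'); np.savez('%s0.npz'%n,p=p,d=d)
    print(n,ctrl.get_calibration(n))
E
```

```text
pics
{'t': 0.0, 'joints': array([1.34100082e+00, 8.74691663e-02, 1.75090231e-01, 1.65980515e+00,
       1.89115528e-05, 1.57080900e+00]), 'joint_velocities': array([-1.19371124e-03,  2.21577493e-04, -1.19314182e-03,  8.22339886e-05,
       -1.21562274e-03,  4.91000151e-04]), 'tau': array([-8.46755847e-04, -5.20387709e+01,  4.64804792e+01,  1.61671301e-02,
       -4.85246710e-05, -7.29650282e-06]), 'tool_pos': array([125.20995736, 535.27609535, 210.05556999]), 'tool_rot': array([ 1.14651391e-01,  9.93405545e-01, -6.88219242e-04, -8.89387709e-05]), 'wrist_force': array([0.38950069, 0.97789737, 0.59781865]), 'moment': array([0.02228646, 0.04248793, 0.00058379]), 'opening': 1.0003552707437697} 18.700000000000003
side {'mtx': array([[546.13162103,   0.        , 276.95326967],
       [  0.        , 546.13162103, 213.59311349],
       [  0.        ,   0.        ,   1.        ]]), 'k1': -0.05785445609838061, 'R': array([[-0.85377033, -0.52055654,  0.0098547 ],
       [-0.28920176,  0.45841381, -0.84036844],
       [ 0.43294176, -0.72033163, -0.54192598]]), 't': array([ 644.47229255,   57.24190177, 1127.13780091])}
top {'mtx': array([[446.73010788,   0.        , 273.75108007],
       [  0.        , 446.73010788, 214.68413496],
       [  0.        ,   0.        ,   1.        ]]), 'k1': -0.07397557820165238, 'R': array([[ 0.01234592, -0.99991644,  0.00383379],
       [-0.97954525, -0.01286434, -0.20081238],
       [ 0.20084492, -0.00127615, -0.97962222]]), 't': array([351.70316667, 571.05556655, 917.03205045])}
```

View pics/side0.png

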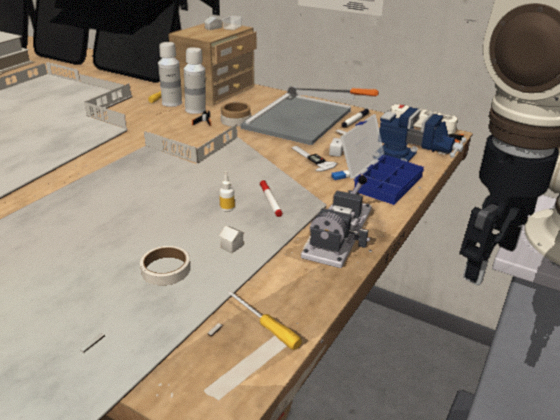

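View pics/top0.png

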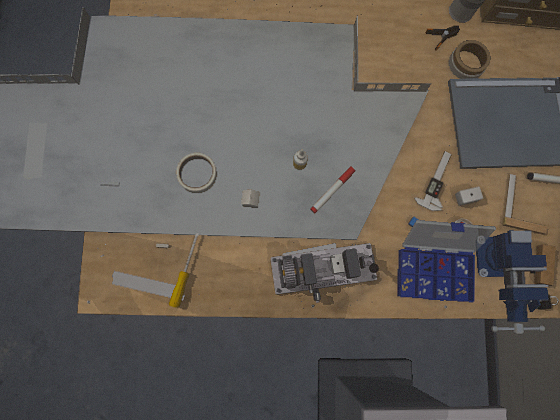

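The side view shows the fixture around (340,230) with the wheel at (328,232). In the top view it spans (272–380, 245–293), with the wheel at (288,272) and the lever knob at (374,268). I'll zoom in next.

```bash
python3 - <<'E'
from h import *
for n,(u0,u1,v0,v1) in {'side':(290,390,170,270),'top':(260,390,230,310)}.items():
    p=np.load(n+'0.npz')['p'][v0:v1,u0:u1,::-1]
    s=6
    im=cv2.resize(p,None,fx=s,fy=s,interpolation=cv2.INTER_CUBIC)
    im=np.clip(im.astype(float)*1.3,0,255).astype(np.uint8)
    for u in range(u0,u1,10):
        cv2.putText(im,str(u),((u-u0)*s,8),0,.35,(0,255,255),1); cv2.line(im,((u-u0)*s,10),((u-u0)*s,16),(0,255,255),1)
    for v in range(v0,v1,10):
        cv2.putText(im,str(v),(0,(v-v0)*s+4),0,.35,(0,255,255),1)
    cv2.imwrite(f'pics/{n}0z.png',im)
E
```

```text
(no output)
```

View pics/side0z.png

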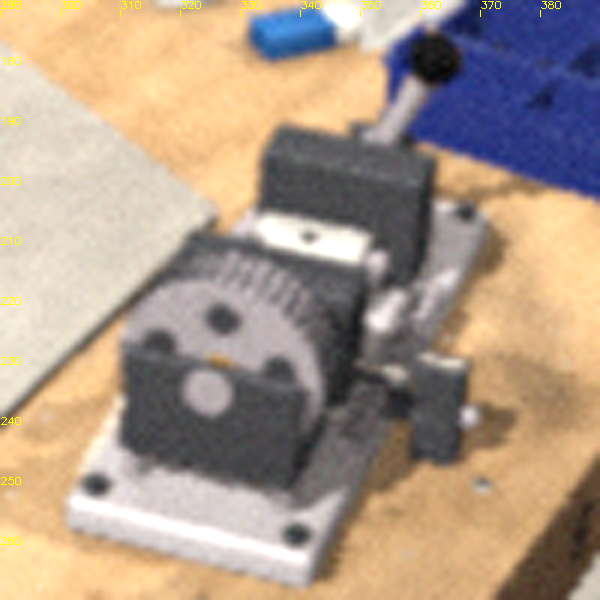

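View pics/top0z.png

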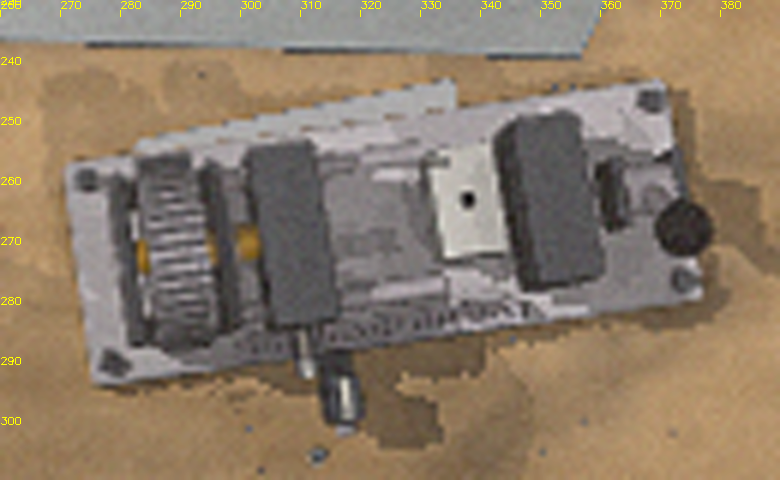

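```bash
cat >> h.py <<'E'
from scipy.optimize import least_squares
CAL={n:ctrl.get_calibration(n) for n in('side','top')}
def proj(n,X):
    c=CAL[n]; Y=np.atleast_2d(X)@np.array(c['R']).T+c['t']
    s=Y[:,:2]/Y[:,2:]; r2=(s**2).sum(1,keepdims=True); s=s*(1+c['k1']*r2)
    return s@c['mtx'][:2,:2].T+c['mtx'][:2,2]
def ray(n,uv):
    c=CAL[n]; q=(np.asarray(uv,float)-c['mtx'][:2,2])/np.diag(c['mtx'])[:2]
    s=q.copy()
    for _ in range(20): s=q/(1+c['k1']*(s@s))
    d=np.array([s[0],s[1],1.])@c['R']; o=-np.array(c['R']).T@c['t']
    return o,d
def atz(n,uv,z):
    o,d=ray(n,uv); return o+d*(z-o[2])/d[2]
def tri(uvt,uvs):
    o1,d1=ray('top',uvt);o2,d2=ray('side',uvs)
    A=np.stack([d1,-d2],1);s=np.linalg.lstsq(A,o2-o1,rcond=None)[0]
    a,b=o1+s[0]*d1,o2+s[1]*d2
    return (a+b)/2,np.linalg.norm(a-b)
def fix2w(f,P):
    c,s=np.cos(P[2]),np.sin(P[2]); f=np.atleast_2d(f).astype(float)
    return np.stack([P[0]+c*f[:,0]-s*f[:,1],P[1]+s*f[:,0]+c*f[:,1],f[:,2]],1)
def w2fix(w,P):
    c,s=np.cos(P[2]),np.sin(P[2]); w=np.atleast_2d(w); d=w[:,:2]-P[:2]
    return np.stack([c*d[:,0]+s*d[:,1],-s*d[:,0]+c*d[:,1],w[:,2]],1)
def zt(U,V): return np.array([260+(U+.5)/6-.5,230+(V+.5)/6-.5])
def zs(U,V): return np.array([290+(U+.5)/6-.5,170+(V+.5)/6-.5])
E
python3 - <<'E'
from h import *
T=[((66,172),(42,115,14)),((96,383),(-42,115,14)),((662,82),(42,-115,14)),((702,297),(-42,-115,14))]
S=[((70,515),(42,115,14)),((308,572),(-42,115,14)),((490,215),(-42,-115,14)),((208,393),(0,100,58))]
for which in('t','s','ts'):
    def f(P):
        r=[]
        if 't' in which: r+=[(proj('top',fix2w(m,P))[0]-zt(*u)) for u,m in T]
        if 's' in which: r+=[(proj('side',fix2w(m,P))[0]-zs(*u)) for u,m in S]
        return np.concatenate(r)
    o=least_squares(f,[400,0,0],loss='soft_l1'); print(which,o.x,np.round(f(o.x),1))
    if which=='t':Pt=o.x
print('knob',tri(zt(684,228),zs(435,60)), w2fix(tri(zt(684,228),zs(435,60))[0],o.x))
for nm,uv in {'ptr front':(308,374),'ptr back':(303,325),'g near':(343,375),'g far':(348,415)}.items():
    w=atz('top',zt(*uv),38); print(nm,w,w2fix(w,Pt),w2fix(w,o.x))
print('ptr tri',tri(zt(308,372),zs(402,373)),'g',tri(zt(343,378),zs(430,358)))
print('wheel',w2fix(atz('top',zt(178,250),92),o.x), fix2w((0,80,92),o.x))
E
```

```text
t [4.54533622e+02 2.46514630e+02 1.57022264e-01] [-0.8 -1.  -0.4  1.4  0.5 -0.7  0.7  0.4]
s [407.18546656   8.76379573  -0.80094965] [ 47.3 -74.4  19.8 -66.   81.6 -16.8  38.1 -62.6]
ts [454.01700472 247.97744043 -62.67437362] [-1.5 -0.7 -1.1  1.7 -0.1 -0.5  0.1  0.6 -1.  -2.6  0.9 -1.7  0.2 -1.
  0.3 -0. ]
knob (array([451.25050592, 149.04501959,  81.1075775 ]), np.float64(0.8759061538870161)) [[-18.24777299 -97.27433468  81.1075775 ]]
ptr front [401.63489356 276.73434309  38.        ] [[-47.52223924  38.12011675  38.        ]] [[-47.22399354  36.61610922  38.        ]]
ptr back [419.09657856 278.49721431  38.        ] [[-29.99970595  37.13068     38.        ]] [[-29.70191445  35.61866139  38.        ]]
g near [401.40721639 264.14463574  38.        ] [[-49.71586614  25.72090028  38.        ]] [[-49.42328904  24.21789695  38.        ]]
g far [387.22867548 262.412488    38.        ] [[-63.99084236  26.22727168  38.        ]] [[-63.69803226  24.73079471  38.        ]]
ptr tri (array([402.06638923, 276.60971875,  37.8382478 ]), np.float64(0.6107909271510874)) g (array([398.99834434, 263.5941438 ,  37.55386423]), np.float64(2.897105069457152))
wheel [[-0.27163832 78.78179705 92.        ]] [[441.47065641 326.98749766  92.        ]]
```

```bash
cat >> h.py <<'E'
from scipy.spatial.transform import Rotation as Rn
P0=np.array([454.3,247.3,0.157])
def delta(fx,fy,z,P=P0):
    s=ctrl.get_state(); R=Rn.from_quat(s['tool_rot']).as_matrix()
    w=fix2w((fx,fy,z),P)[0]; d=R.T@(w-s['tool_pos'])
    ydir=np.array([-np.sin(P[2]),np.cos(P[2]),0]); a=R.T@ydir
    print('t',round(s['t'],2),'tcp fix',np.round(w2fix(s['tool_pos'],P)[0],1),'F',np.round(s['wrist_force'],1),'delta m',np.round(d/1000,4),'turn',np.arctan2(-a[0],a[1]),'open',s['opening'])
E
python3 - <<'E'
from h import *
delta(-10,80,130)
for n,uv in {'ptr':(308,374),'g':(343,375)}.items(): print(w2fix(atz('top',zt(*uv),38),P0))
E
```

```text
t 0.1 tcp fix [-280.   335.9  210.2] F [ 0.2  0.2 -0.7] delta m [-0.3466 -0.1351  0.0803] turn -0.3867813577744664 open 0.9995688179796716
[[-47.41513686  37.30681956  38.        ]]
[[-49.6084877   24.90755425  38.        ]]
```

apply_moves(
  series=[
    [-0.035,-0.014,0,-0.1],
    [-0.07,-0.027,0,-0.2],
    [-0.104,-0.041,0,-0.3],
    [-0.139,-0.054,0,-0.387],
    [-0.173,-0.068,0.01,-0.387],
    [-0.208,-0.081,0.02,-0.387],
    [-0.243,-0.095,0.035,-0.387],
    [-0.277,-0.108,0.05,-0.387],
    [-0.312,-0.122,0.065,-0.387],
    [-0.347,-0.135,0.08,-0.387],
    [-0.347,-0.135,0.08,-0.387],
    [-0.347,-0.135,0.08,-0.387],
  ],
  claw=0,
)

```text
t: 1.1
tool_pos: [433.0, 323.0, 128.8]
tool_rot: [-0.077, 0.997, -0.001, -0.001]
wrist_force: [0.4, -0.6, 1.0]
opening: 0.004
```

```bash
cat >> h.py <<'E'
def zoom(n,u0,u1,v0,v1,fn,s=6,g=1.3):
    p,d=ctrl.snapshot(n); im=cv2.resize(p[v0:v1,u0:u1,::-1],None,fx=s,fy=s,interpolation=cv2.INTER_CUBIC)
    im=np.clip(im.astype(float)*g,0,255).astype(np.uint8); cv2.imwrite('pics/'+fn,im); return p
E
python3 - <<'E'
from h import *
delta(-10,80,95)
zoom('side',290,390,150,270,'s1.png',5)
zoom('top',260,390,230,310,'t1.png')
E
```

```text
t 1.1 tcp fix [ -9.2  78.1 128.8] F [ 0.4 -0.6  1. ] delta m [0.0007 0.0019 0.0338] turn -0.0032522523573055174 open 0.004196951631531222
```

View pics/s1.png

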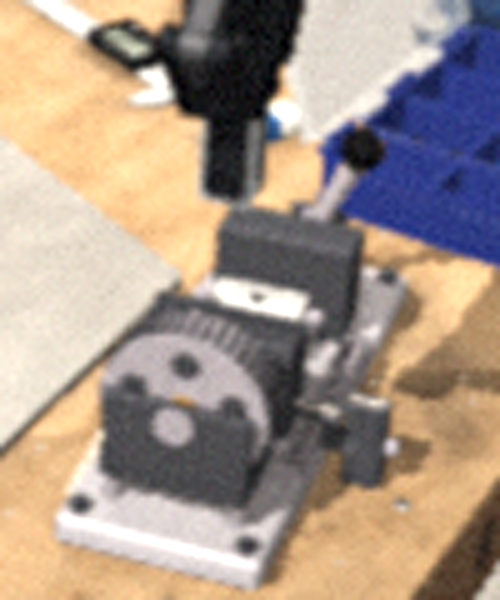

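View pics/t1.png

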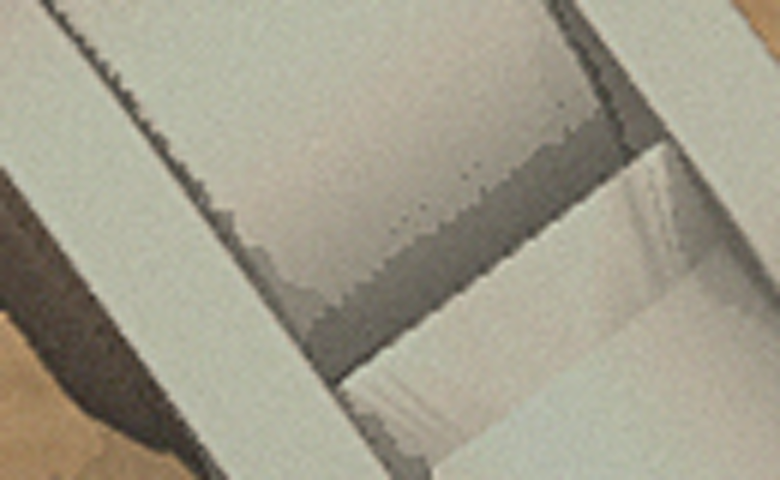

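The side view shows the fingertip at zoom (232,195), which is pixel (336,189), above the wheel. The arm blocks the top view. I'll descend until the fingertip touches.

apply_moves(
  series=[
    [0,0.002,0.02,0],
    [0,0.002,0.033,0],
    [0,0.002,0.033,0],
    [0,0.002,0.033,0],
  ],
)

```text
t: 1.53
tool_pos: [430.6, 327.1, 97.1]
tool_rot: [-0.079, 0.997, -0.001, -0.001]
wrist_force: [-0.4, -0.4, 0.2]
opening: -0.002
```

apply_moves(
  series=[
    [0,0,0.001,0],
    [0,0,0.002,0],
    [0,0,0.003,0],
    [0,0,0.003,0],
    [0,0,0.003,0],
  ],
)

```text
t: 1.95
tool_pos: [430.7, 327.1, 94.3]
tool_rot: [-0.079, 0.997, -0.001, -0.001]
wrist_force: [-0.6, -0.5, 0.3]
opening: 0.001
```

apply_moves(
  series=[
    [0,0,0.001,0],
    [0,0,0.002,0],
    [0,0,0.003,0],
    [0,0,0.003,0],
  ],
)

```text
t: 2.28
tool_pos: [430.6, 327.0, 91.1]
tool_rot: [-0.079, 0.997, -0.001, -0.001]
wrist_force: [-0.2, -0.6, -0.0]
opening: -0.001
```

```bash
python3 - <<'E'
from h import *
delta(-10,80,88)
zoom('side',290,390,150,270,'s2.png',5)
E
```

```text
t 2.28 tcp fix [-10.9  82.5  91.1] F [-0.2 -0.6 -0. ] delta m [-0.0009 -0.0025  0.0031] turn 0.0012417013513891556 open -0.0007328660227288561
```

View pics/s2.png

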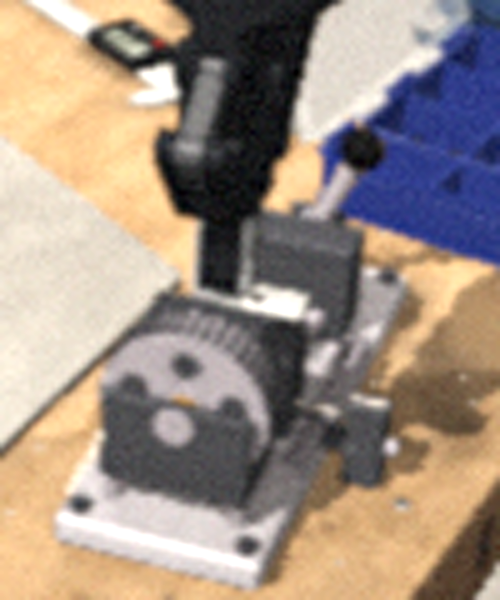

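```bash
python3 - <<'E'
from h import *
def z5(uv): return (uv-[290,150]+.5)*5-.5
def inv(U,V): return np.array([290+(U+.5)/5-.5,150+(V+.5)/5-.5])
print('tcp',z5(proj('side',ctrl.get_state()['tool_pos'])))
for f in [(0,80,92),(0,90,92),(0,70,92),(0,90,58),(0,100,58),(0,38,70),(32,50,70),(-32,50,70),(-32,26,70),(32,26,70)]:
    print(f,z5(proj('side',fix2w(f,P0))))
p,d=ctrl.snapshot('side')
for U,V in [(218,285),(218,260),(205,320),(185,345),(230,310),(174,425),(260,325)]:
    uv=np.round(inv(U,V)).astype(int); z=d[uv[1],uv[0]]; o,dd=ray('side',uv); print((U,V),z,np.round(o+dd*z,1),np.round(w2fix(o+dd*z,P0),1))
E
```

```text
tcp [[221.78725954 335.95175743]]
(0, 80, 92) [[196.4191623  324.58403028]]
(0, 90, 92) [[188.27035712 337.87045666]]
(0, 70, 92) [[204.44454889 311.49725353]]
(0, 90, 58) [[182.94567871 412.23793627]]
(0, 100, 58) [[174.77408776 426.04735328]]
(0, 38, 70) [[225.55372577 318.24760437]]
(32, 50, 70) [[139.02850628 316.04415877]]
(-32, 50, 70) [[295.21848247 351.25666921]]
(-32, 26, 70) [[312.09490829 320.4525193 ]]
(32, 26, 70) [[158.28852121 286.38771093]]
(218, 285) 1003.87024 [428.9 338.8 119.8] [[-10.8  94.4 119.8]]
(218, 260) 996.6613 [429.  340.2 131.3] [[-10.4  95.8 131.3]]
(205, 320) 1036.426 [439.7 321.5  91.3] [[-2.8 75.6 91.3]]
(185, 345) 1030.7963 [441.4 334.1  86.3] [[ 0.9 87.8 86.3]]
(230, 310) 1080.4764 [447.7 280.6  70.8] [[-1.3 33.9 70.8]]
(174, 425) 1036.8665 [439.6 346.4  57.4] [[  1.  100.2  57.4]]
(260, 325) 1071.0883 [432.7 284.4  71.1] [[-15.5  40.   71.1]]
```

```bash
python3 - <<'E'
from h import *
p,d=ctrl.snapshot('side')
u0,u1,v0,v1=310,360,170,230
im=cv2.resize(p[v0:v1,u0:u1,::-1],None,fx=9,fy=9,interpolation=cv2.INTER_NEAREST)
H=np.zeros((v1-v0,u1-u0))
for v in range(v0,v1):
    for u in range(u0,u1):
        o,dd=ray('side',(u,v)); H[v-v0,u-u0]=w2fix(o+dd*d[v,u],P0)[0,1]
hm=cv2.applyColorMap(np.clip((H-20)*2.5,0,255).astype(np.uint8),cv2.COLORMAP_JET)
hm=cv2.resize(hm,None,fx=7,fy=9,interpolation=cv2.INTER_NEAREST)
cv2.imwrite('pics/s3.png',np.hstack([cv2.resize(im,(350,540)),hm]))
for v in range(195,226,2): 
    o,dd=ray('side',(334,v)); print(v,p[v,334],np.round(w2fix(o+dd*d[v,334],P0)[0],0))
E
```

```text
195 [20 21 21] [-12.  99. 148.]
197 [8 7 7] [-11.  94. 141.]
199 [20 14 19] [-13.  99. 140.]
201 [24 26 27] [-12.  96. 134.]
203 [26 29 31] [-12.  96. 130.]
205 [24 25 28] [-13.  96. 125.]
207 [29 30 33] [-13.  96. 121.]
209 [126 125 118] [-11.  89. 112.]
211 [91 91 91] [ 4. 31. 70.]
213 [84 80 84] [ 2. 37. 70.]
215 [109 105 108] [-10.  79.  93.]
217 [94 91 94] [-11.  83.  91.]
219 [118 114 114] [-12.  84.  87.]
221 [152 140 146] [-13.  88.  85.]
223 [150 140 141] [-14.  92.  84.]
225 [155 146 148] [-14.  89.  77.]
```

View pics/s3.png

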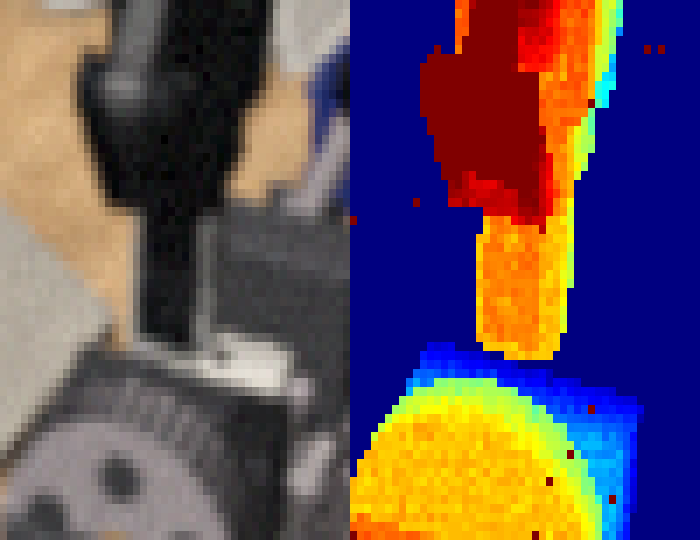

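The finger's visible end is at pixel row 209, which puts it at z≈112 mm. That is about 20 mm above the reported TCP, and the force still reads zero. So I'll go down slowly and rely on force.

apply_moves(
  series=[
    [0,-0.002,0.002,0],
    [0,-0.002,0.004,0],
    [0,-0.002,0.006,0],
    [0,-0.002,0.008,0],
    [0,-0.002,0.01,0],
    [0,-0.002,0.01,0],
  ],
)

```text
t: 2.93
tool_pos: [430.8, 325.0, 80.7]
tool_rot: [-0.079, 0.997, -0.001, -0.001]
wrist_force: [0.6, 0.3, 0.1]
opening: 0.0
```

```bash
cat >> h.py <<'E'
def sidepic(fn):
    p,d=ctrl.snapshot('side')
    u0,u1,v0,v1=310,380,170,250
    im=cv2.resize(p[v0:v1,u0:u1,::-1],None,fx=7,fy=7,interpolation=cv2.INTER_CUBIC)
    cv2.imwrite('pics/'+fn,im); return p,d
E
python3 - <<'E'
from h import *
delta(-10,80,88)
p,d=sidepic('s4.png')
for v in range(205,222,1): 
    o,dd=ray('side',(333,v)); print(v,p[v,333],np.round(w2fix(o+dd*d[v,333],P0)[0],0))
E
```

```text
t 2.93 tcp fix [-11.   80.4  80.7] F [0.6 0.3 0.1] delta m [-0.001  -0.0004 -0.0073] turn 0.00130553772931718 open 0.00047038217866314535
205 [25 24 29] [-10.  93. 123.]
206 [26 28 30] [-11.  96. 123.]
207 [28 31 30] [-11.  95. 120.]
208 [25 22 27] [-10.  90. 115.]
209 [31 32 32] [-10.  92. 114.]
210 [21 19 23] [-11.  93. 113.]
211 [30 31 31] [-12.  96. 112.]
212 [60 61 62] [-11.  92. 108.]
213 [103 103 100] [-10.  88. 103.]
214 [90 86 89] [-6. 74. 91.]
215 [74 74 71] [-7. 77. 91.]
216 [100  94  97] [-9. 81. 92.]
217 [100  95  99] [-9. 82. 90.]
218 [99 93 97] [-10.  84.  89.]
219 [114 106 113] [-10.  85.  88.]
220 [150 143 142] [-11.  89.  88.]
221 [151 147 146] [-11.  89.  86.]
```

View pics/s4.png

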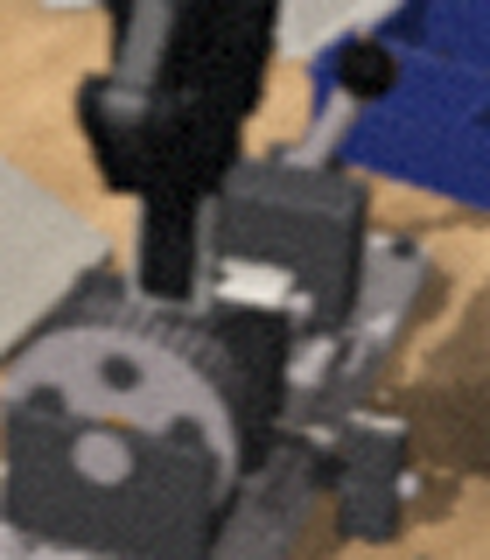

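The finger's end is now near zoom (170,300), about z 102 mm and just above the knurl. I'll keep going slowly.

apply_moves(
  series=[
    [0,0,0.002,0],
    [0,0,0.004,0],
    [0,0,0.006,0],
    [0,0,0.006,0],
    [0,0,0.006,0],
  ],
)

```text
t: 3.4
tool_pos: [430.8, 325.0, 74.8]
tool_rot: [-0.079, 0.997, -0.001, -0.001]
wrist_force: [-0.5, 0.2, -0.4]
opening: -0.005
```

apply_moves(
  series=[
    [0,0,0.001,0],
    [0,0,0.002,0],
    [0,0,0.002,0],
  ],
)

```text
t: 3.65
tool_pos: [430.7, 324.9, 72.6]
tool_rot: [-0.079, 0.997, -0.001, -0.001]
wrist_force: [-1.0, 0.2, -0.3]
opening: 0.003
```

apply_moves(
  series=[
    [0,0,0.001,0],
    [0,0,0.002,0],
    [0,0,0.002,0],
  ],
)

```text
t: 3.9
tool_pos: [430.8, 325.0, 70.8]
tool_rot: [-0.079, 0.997, -0.001, -0.001]
wrist_force: [-0.2, -0.2, 3.1]
opening: 0.001
```

Contact at TCP z≈71. I'll press about 4 mm and check the force.

apply_moves(
  series=[
    [0,0,0.001,0],
    [0,0,0.002,0],
    [0,0,0.003,0],
    [0,0,0.003,0],
  ],
)

```text
t: 4.23
tool_pos: [430.9, 325.0, 67.9]
tool_rot: [-0.079, 0.997, -0.001, -0.001]
wrist_force: [-1.1, -1.2, 5.2]
opening: 0.002
```

apply_moves(
  series=[
    [-0.002,0,0,0],
    [-0.004,0,0,0],
    [-0.006,0,0,0],
    [-0.008,0,0,0],
    [-0.008,0,0,0],
  ],
)

```text
t: 4.65
tool_pos: [439.2, 326.3, 68.0]
tool_rot: [-0.079, 0.997, -0.001, -0.001]
wrist_force: [-0.1, -0.6, 6.3]
opening: 0.001
```

```bash
python3 - <<'E'
from h import *
delta(10,80,68)
p,d=sidepic('s5.png')
E
```

```text
t 4.65 tcp fix [-2.6 80.4 68. ] F [-0.1 -0.6  6.3] delta m [-0.0126 -0.0004 -0.    ] turn 0.0012319246130317227 open 0.0005150416235551924
```

View pics/s5.png

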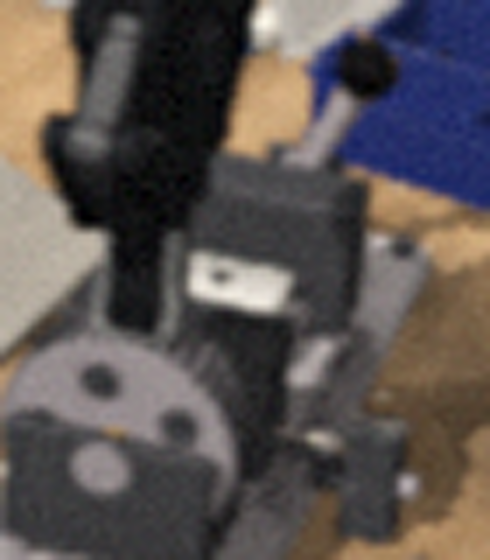

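The wheel's holes have moved from (120,372) to (100,380), so it is turning the right way. I'll continue the stroke.

apply_moves(
  series=[
    [-0.002,0,0,0],
    [-0.004,0,0,0],
    [-0.006,0,0,0],
    [-0.008,0,0,0],
    [-0.01,0,0,0],
    [-0.012,0,0,0],
    [-0.012,0,0,0],
  ],
)

```text
t: 5.28
tool_pos: [451.5, 328.2, 68.2]
tool_rot: [-0.079, 0.997, -0.001, -0.0]
wrist_force: [0.9, -0.9, 4.2]
opening: 0.003
```

```bash
python3 - <<'E'
from h import *
delta(10,80,68)
p,d=sidepic('s6.png')
E
```

```text
t 5.28 tcp fix [ 9.8 80.4 68.2] F [ 0.9 -0.9  4.2] delta m [-0.0002 -0.0004  0.0002] turn 0.0009443562911468956 open 0.0027705212905384654
```

View pics/s6.png

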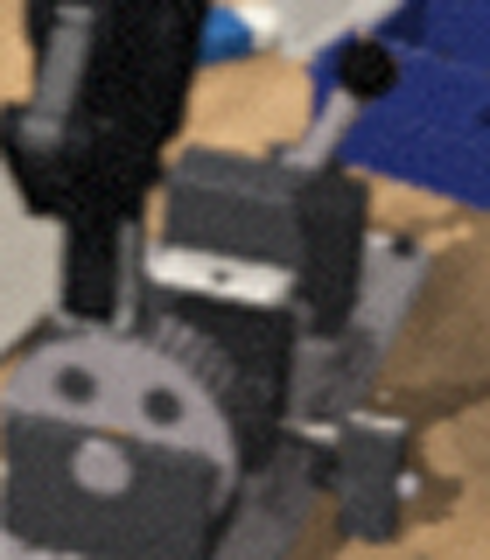

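The pointer end is near (335,437) and the gauge line near (355,418), so the gap is shrinking. I'll lift, go back and take a second stroke.

apply_moves(
  series=[
    [0,0,-0.005,0],
    [0,0,-0.01,0],
    [0.008,0,-0.01,0],
    [0.016,0,-0.01,0],
    [0.022,0,-0.01,0],
    [0.022,0,-0.01,0],
    [0.022,0,-0.006,0],
    [0.022,0,-0.004,0],
    [0.022,0,-0.002,0],
    [0.022,0,0,0],
    [0.022,0,0,0],
  ],
)

```text
t: 6.25
tool_pos: [429.7, 324.8, 68.0]
tool_rot: [-0.079, 0.997, -0.001, -0.0]
wrist_force: [-1.3, 0.1, 4.5]
opening: -0.006
```

apply_moves(
  series=[
    [-0.002,0,0,0],
    [-0.004,0,0,0],
    [-0.006,0,0,0],
    [-0.008,0,0,0],
    [-0.01,0,0,0],
    [-0.012,0,0,0],
    [-0.014,0,0,0],
    [-0.016,0,0,0],
    [-0.018,0,0,0],
    [-0.018,0,0,0],
  ],
)

```text
t: 7.08
tool_pos: [448.2, 327.7, 68.2]
tool_rot: [-0.079, 0.997, -0.001, -0.0]
wrist_force: [0.1, -0.4, 5.7]
opening: 0.003
```

```bash
python3 - <<'E'
from h import *
delta(10,80,68)
p,d=sidepic('s7.png')
E
```

```text
t 7.08 tcp fix [ 6.6 80.4 68.2] F [ 0.1 -0.4  5.7] delta m [-0.0034 -0.0004  0.0002] turn 0.0006196864988978426 open 0.002793345236099983
```

View pics/s7.png

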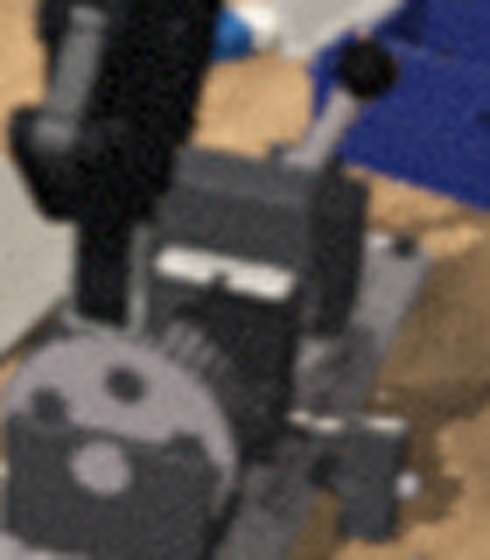

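apply_moves(
  series=[
    [0,0,-0.005,0],
    [0,0,-0.02,0],
    [0,0,-0.02,0],
    [0,0,-0.02,0],
  ],
)

```text
t: 7.47
tool_pos: [448.8, 328.0, 88.6]
tool_rot: [-0.079, 0.997, -0.0, 0.001]
wrist_force: [0.2, -0.2, 0.0]
opening: 0.0
```

```bash
cat >> h.py <<'E'
def sidefine(fn,u0=346,u1=376,v0=222,v1=240,s=25,k=6):
    P=np.mean([ctrl.snapshot('side')[0].astype(float) for _ in range(k)],0)
    c=P[v0:v1,u0:u1,::-1]; c=(c-c.min())/(c.max()-c.min())*255
    cv2.imwrite('pics/'+fn,cv2.resize(c.astype(np.uint8),None,fx=s,fy=s,interpolation=cv2.INTER_CUBIC))
    np.save('last_side.npy',P); return P
E
python3 - <<'E'
from h import *
delta(10,80,68)
sidefine('s8.png')
E
```

```text
t 7.47 tcp fix [ 7.2 80.6 88.6] F [ 0.2 -0.2  0. ] delta m [-0.0028 -0.0006  0.0206] turn 0.0004911313010249178 open 8.020223920540207e-05
```

View pics/s8.png

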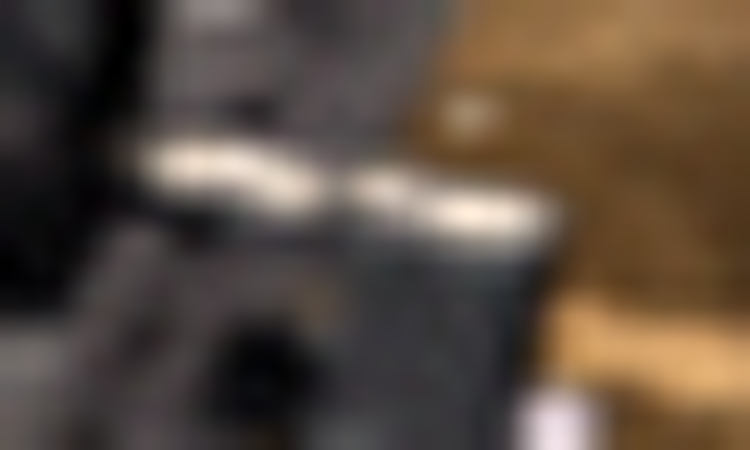

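Pointer line from zoom (150,160) to (310,200), gauge line from (370,180) to (540,220), so they're nearly level. I'll measure on the z=38 plane.

```bash
cat >> h.py <<'E'
def rect(n,P,fn=None,x0=-72,x1=-28,y0=8,y1=48,st=.25):
    xs=np.arange(x0,x1,st); ys=np.arange(y0,y1,st)
    X,Y=np.meshgrid(xs,ys,indexing='ij')
    uv=proj(n,fix2w(np.stack([X.ravel(),Y.ravel(),0*X.ravel()+38],1),P0)).astype(np.float32)
    g=cv2.remap(P.astype(np.float32).mean(2),uv[:,0].reshape(X.shape),uv[:,1].reshape(X.shape),cv2.INTER_CUBIC)
    if fn: cv2.imwrite('pics/'+fn,cv2.resize(np.clip(g[::-1,::-1]*1.5,0,255).astype(np.uint8),None,fx=4,fy=4))
    for xa in range(x0,x1,3):
        q=g[(xs>=xa)&(xs<xa+3)].mean(0); i=q.argmax(); w=np.clip(q-0.6*q.max()-0.4*np.median(q),0,None)*(abs(ys-ys[i])<5)
        print(xa+1.5,'peak',round(q.max(),0),'med',round(np.median(q)),'y',round((w*ys).sum()/max(w.sum(),1e-9),2))
E
python3 - <<'E'
from h import *
print('now');rect('side',np.load('last_side.npy'),'r1.png')
print('start side');rect('side',np.load('side0.npz')['p'])
print('start top');rect('top',np.load('top0.npz')['p'])
E
```

```text
now
-70.5 peak 101.0 med 71 y 36.84
-67.5 peak 77.0 med 67 y 23.82
-64.5 peak 133.0 med 73 y 24.66
-61.5 peak 171.0 med 74 y 25.06
-58.5 peak 167.0 med 78 y 25.54
-55.5 peak 141.0 med 79 y 25.47
-52.5 peak 146.0 med 73 y 24.9
-49.5 peak 117.0 med 76 y 25.54
-46.5 peak 147.0 med 78 y 27.37
-43.5 peak 161.0 med 75 y 26.77
-40.5 peak 167.0 med 69 y 26.35
-37.5 peak 161.0 med 77 y 27.2
-34.5 peak 112.0 med 78 y 27.35
-31.5 peak 87.0 med 48 y 9.55
-28.5 peak 55.0 med 34 y 8.5
start side
-70.5 peak 143.0 med 119 y 9.43
-67.5 peak 151.0 med 91 y 10.14
-64.5 peak 156.0 med 100 y 13.22
-61.5 peak 164.0 med 122 y 24.71
-58.5 peak 157.0 med 103 y 25.53
-55.5 peak 136.0 med 92 y 25.47
-52.5 peak 140.0 med 82 y 24.81
-49.5 peak 101.0 med 81 y 24.9
-46.5 peak 136.0 med 78 y 38.03
-43.5 peak 137.0 med 73 y 37.11
-40.5 peak 105.0 med 66 y 36.97
-37.5 peak 112.0 med 73 y 10.18
-34.5 peak 168.0 med 87 y 11.08
-31.5 peak 192.0 med 69 y 10.85
-28.5 peak 178.0 med 35 y 10.24
start top
-70.5 peak 97.0 med 89 y 29.74
-67.5 peak 94.0 med 81 y 36.02
-64.5 peak 100.0 med 73 y 25.27
-61.5 peak 120.0 med 72 y 25.27
-58.5 peak 152.0 med 72 y 25.46
-55.5 peak 161.0 med 71 y 25.15
-52.5 peak 153.0 med 66 y 24.96
-49.5 peak 81.0 med 65 y 36.73
-46.5 peak 144.0 med 66 y 37.13
-43.5 peak 119.0 med 65 y 37.41
-40.5 peak 88.0 med 63 y 37.5
-37.5 peak 98.0 med 71 y 37.46
-34.5 peak 102.0 med 68 y 37.25
-31.5 peak 87.0 med 70 y 13.75
-28.5 peak 92.0 med 55 y 14.11
```

View pics/r1.png

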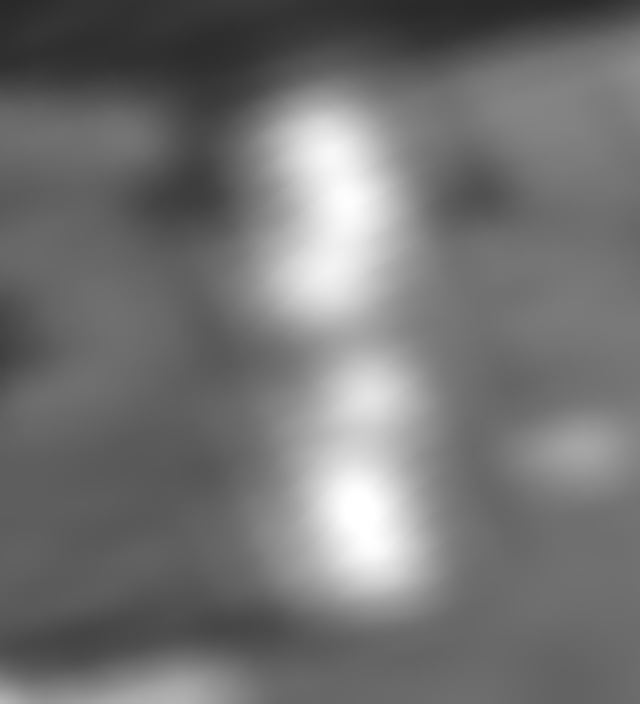

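About 1.8 mm is left (pointer y ≈27.0, gauge ≈25.25), which is about 6.5 mm of rim. I'll take a short third stroke.

apply_moves(
  series=[
    [0.01,0,0,0],
    [0.01,0,0.008,0],
    [0.01,0,0.014,0],
    [0.01,0,0.017,0],
    [0.01,0,0.019,0],
    [0.01,0,0.0205,0],
    [0.01,0,0.0205,0],
  ],
)

```text
t: 8.35
tool_pos: [438.2, 326.0, 67.3]
tool_rot: [-0.079, 0.997, -0.001, -0.0]
wrist_force: [-1.3, -0.6, 6.2]
opening: 0.002
```

apply_moves(
  series=[
    [-0.0015,0,0,0],
    [-0.003,0,0,0],
    [-0.0045,0,0,0],
    [-0.006,0,0,0],
    [-0.0065,0,0,0],
    [-0.0065,0,0,0],
  ],
)

```text
t: 8.85
tool_pos: [445.1, 327.1, 67.8]
tool_rot: [-0.079, 0.997, -0.001, 0.0]
wrist_force: [-0.9, -0.8, 4.5]
opening: -0.002
```

apply_moves(
  series=[
    [0,0,-0.005,0],
    [0,0,-0.02,0],
    [0,0,-0.04,0],
    [0,0,-0.05,0],
    [0,0,-0.05,0],
  ],
)

```text
t: 9.27
tool_pos: [446.1, 327.8, 120.3]
tool_rot: [-0.079, 0.997, 0.0, 0.002]
wrist_force: [-0.0, 0.5, 0.8]
opening: -0.001
```

```bash
python3 - <<'E'
from h import *
rect('side',sidefine('s9.png'),'r2.png')
delta(-45,-95,130)
E
```

```text
-70.5 peak 126.0 med 96 y 28.05
-67.5 peak 103.0 med 70 y 26.06
-64.5 peak 132.0 med 72 y 24.7
-61.5 peak 170.0 med 74 y 25.07
-58.5 peak 166.0 med 78 y 25.52
-55.5 peak 140.0 med 79 y 25.39
-52.5 peak 145.0 med 72 y 24.88
-49.5 peak 123.0 med 78 y 25.18
-46.5 peak 154.0 med 77 y 25.0
-43.5 peak 172.0 med 74 y 24.81
-40.5 peak 159.0 med 70 y 25.24
-37.5 peak 157.0 med 79 y 24.39
-34.5 peak 119.0 med 78 y 23.87
-31.5 peak 84.0 med 43 y 9.11
-28.5 peak 52.0 med 33 y 8.47
t 9.57 tcp fix [  2.9  80.1 116.6] F [ 0.5 -0.8 -0.3] delta m [ 0.048  -0.1751 -0.0129] turn 0.0002811323132622767 open -0.0019763086912820966
```

View pics/r2.png

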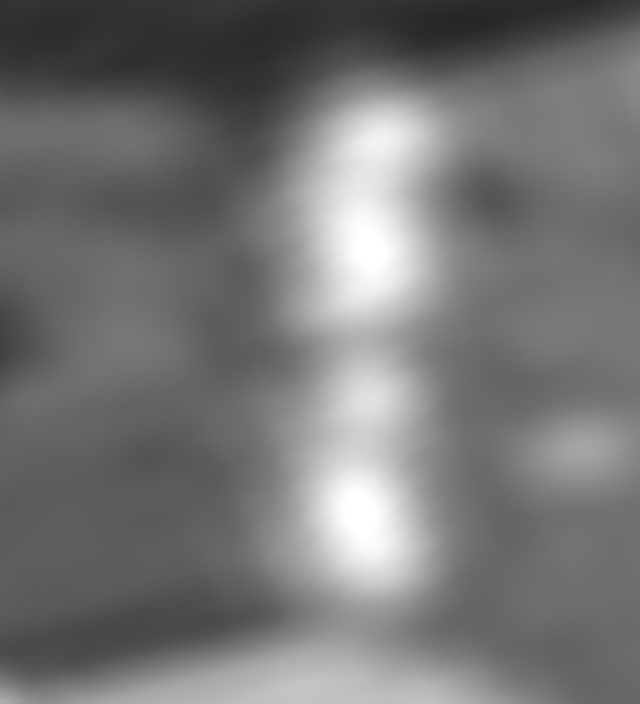

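Now aligned: pointer y ≈24.8, gauge ≈25.2. Next is the lever. I'll move over to stand in front of the knob.

```bash
python3 - <<'E'
from h import *
delta(-58,-97,115)
p,d=ctrl.snapshot('top')
d0=np.load('top0.npz')['d']; 
H=[]
for v in range(215,305,4):
    for u in range(380,440,4):
        o,dd=ray('top',(u,v)); w=o+dd*d0[v,u]; f=w2fix(w,P0)[0]
        if f[2]>20 and f[1]<-100: H.append(f)
H=np.array(H); print(np.round(H[H[:,1].argsort()[::-1]][:12]), H[:,2].max())
E
```

```text
t 9.57 tcp fix [  2.9  80.1 116.6] F [ 0.5 -0.8 -0.3] delta m [ 0.061  -0.177   0.0021] turn 0.0002811323132622767 open -0.0019763086912820966
[[ -83. -155.   30.]
 [ -74. -157.   29.]
 [ -66. -159.   29.]
 [ -57. -160.   30.]
 [ -49. -162.   29.]
 [ -84. -164.   31.]
 [ -40. -164.   29.]
 [ -31. -167.   26.]
 [ -23. -169.   22.]
 [ -14. -170.   25.]
 [  -5. -172.   27.]
 [   4. -175.   20.]] 131.99940386941626
```

apply_moves(
  series=[
    [0.015,0,-0.01,0],
    [0.03,-0.02,-0.01,0],
    [0.045,-0.05,-0.01,0],
    [0.061,-0.08,-0.01,0],
    [0.061,-0.115,-0.01,0],
    [0.061,-0.15,-0.005,0],
    [0.061,-0.177,0,0],
    [0.061,-0.177,0,0],
    [0.061,-0.177,0,0],
  ],
)

```text
t: 10.37
tool_pos: [412.1, 141.5, 116.9]
tool_rot: [-0.077, 0.997, -0.001, -0.001]
wrist_force: [-0.2, 0.0, 1.4]
opening: -0.003
```

```bash
python3 - <<'E'
from h import *
delta(-58,-97,52)
zoom('side',310,400,140,250,'s10.png',5)
E
```

```text
t 10.37 tcp fix [-58.2 -97.9 116.9] F [-0.2  0.   1.4] delta m [-0.0003  0.0011  0.0649] turn -0.0024119299270376703 open -0.0032213309458642347
```

View pics/s10.png

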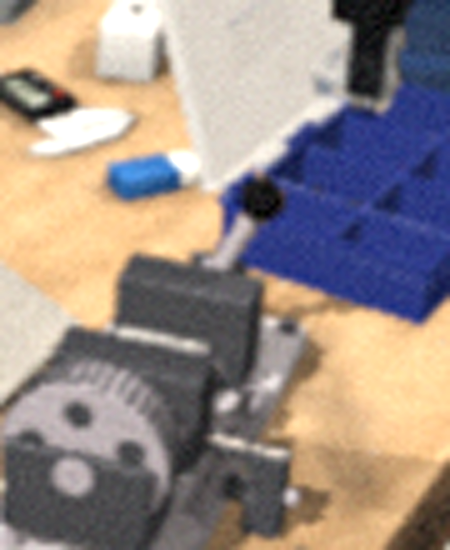

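The fingertip is at zoom (370,95), in front of the knob at (262,198). The pointer and gauge lines form one line at (215–285, 440–455). Descending.

apply_moves(
  series=[
    [0,0.001,0.015,0],
    [0,0.001,0.03,0],
    [0,0.001,0.045,0],
    [0,0.001,0.06,0],
    [0,0.001,0.065,0],
    [0,0.001,0.065,0],
    [0,0.001,0.065,0],
  ],
)

```text
t: 11.0
tool_pos: [411.9, 143.8, 52.5]
tool_rot: [-0.078, 0.997, -0.001, -0.001]
wrist_force: [-0.7, -0.7, 1.5]
opening: -0.002
```

apply_moves(
  series=[
    [-0.004,0,0,0],
    [-0.008,0,0,0],
    [-0.012,0,0,0],
    [-0.016,0,0,0],
    [-0.02,0,0,0],
    [-0.024,0,0,0],
    [-0.024,0,0,0],
  ],
)

```text
t: 11.58
tool_pos: [436.3, 147.7, 52.4]
tool_rot: [-0.078, 0.997, -0.001, -0.001]
wrist_force: [-0.8, 0.3, 0.1]
opening: -0.001
```

```bash
python3 - <<'E'
from h import *
delta(3,-97,52)
zoom('side',310,400,140,250,'s11.png',5)
E
```

```text
t 11.58 tcp fix [-33.4 -95.6  52.4] F [-0.8  0.3  0.1] delta m [-0.0364 -0.0014  0.0004] turn -0.0002977069543317407 open -0.0014461861284427449
```

View pics/s11.png

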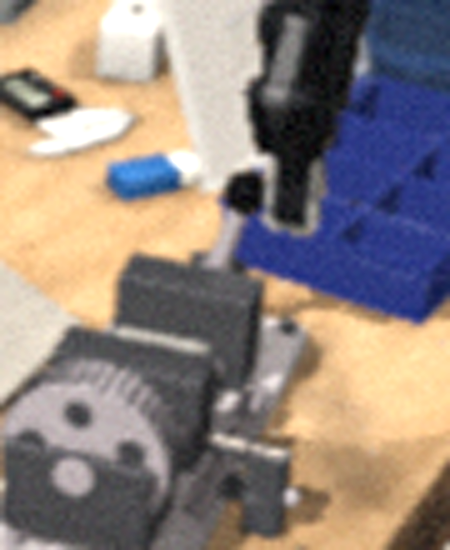

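The knob has moved from (262,198) to (242,190), so the finger is pushing it. I'll carry on gently.

apply_moves(
  series=[
    [-0.003,0,0,0],
    [-0.006,0,0,0],
    [-0.009,0,0,0],
    [-0.012,0,0,0],
    [-0.015,0,0,0],
    [-0.018,0,0,0],
    [-0.021,0,0,0],
    [-0.024,0,0,0],
    [-0.024,0,0,0],
  ],
)

```text
t: 12.38
tool_pos: [460.3, 151.4, 52.3]
tool_rot: [-0.078, 0.997, -0.001, -0.0]
wrist_force: [-0.9, 0.1, 0.1]
opening: -0.004
```

apply_moves(
  series=[
    [-0.002,0,0,0],
    [-0.004,0,0,0],
    [-0.006,0,0,0],
    [-0.008,0,0,0],
    [-0.008,0,0,0],
  ],
)

```text
t: 12.8
tool_pos: [468.5, 152.7, 52.1]
tool_rot: [-0.078, 0.997, -0.001, -0.001]
wrist_force: [0.2, 0.4, -0.4]
opening: 0.005
```

```bash
python3 - <<'E'
from h import *
delta(3,-97,52)
zoom('side',310,400,140,250,'s12.png',5)
E
```

```text
t 12.8 tcp fix [ -0.8 -95.7  52.1] F [ 0.2  0.4 -0.4] delta m [-0.0038 -0.0013  0.0001] turn -0.00044951381302944473 open 0.005320158383942958
```

View pics/s12.png

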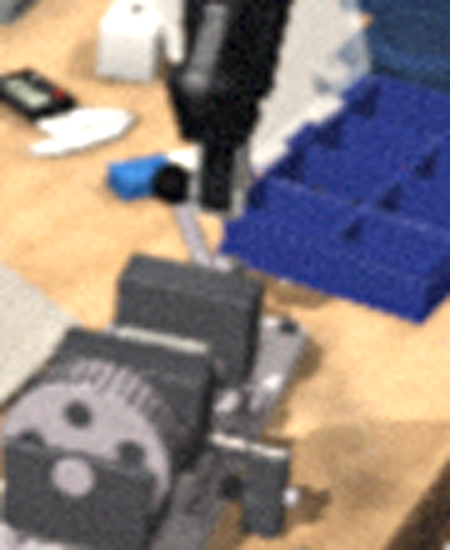

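The knob is at (172,183), nearly over. I'll push on in small steps until the end stop.

apply_moves(
  series=[
    [-0.0015,0,0,0],
    [-0.003,0,0,0],
    [-0.003,0,0,0],
  ],
)

```text
t: 13.1
tool_pos: [471.6, 153.2, 52.2]
tool_rot: [-0.078, 0.997, -0.001, -0.0]
wrist_force: [-0.9, -0.6, -0.5]
opening: -0.004
```

apply_moves(
  series=[
    [-0.001,0,0,0],
    [-0.002,0,0,0],
    [-0.002,0,0,0],
  ],
)

```text
t: 13.35
tool_pos: [472.0, 153.2, 52.0]
tool_rot: [-0.078, 0.997, -0.001, -0.002]
wrist_force: [-9.0, -2.0, 3.1]
opening: -0.001
```

The end stop is felt (9 N). I'll back off towards the robot and lift clear.

apply_moves(
  series=[
    [0.008,0,0,0],
    [0.02,0,0,0],
    [0.04,0,0,0],
    [0.06,0,-0.01,0],
    [0.06,0,-0.04,0],
    [0.06,0,-0.075,0],
    [0.06,0,-0.11,0],
    [0.06,-0.03,-0.12,0],
    [0.06,-0.06,-0.12,0],
    [0.06,-0.1,-0.12,0],
    [0.06,-0.14,-0.12,0],
    [0.06,-0.16,-0.12,0],
  ],
)

```text
t: 14.35
tool_pos: [438.5, -16.8, 173.1]
tool_rot: [-0.078, 0.997, -0.002, -0.001]
wrist_force: [1.6, 0.1, 0.2]
opening: -0.002
```

```bash
python3 - <<'E'
from h import *
delta(3,-97,52)
zoom('side',310,400,140,250,'s13.png',5)
zoom('top',260,390,230,310,'t13.png')
P=np.mean([ctrl.snapshot('top')[0].astype(float) for _ in range(6)],0)
print('top');rect('top',P)
print('side');rect('side',sidefine('s14.png'),'r3.png')
snap('top','topfull.png')
E
```

```text
t 14.35 tcp fix [ -56.9 -258.4  173.1] F [1.6 0.1 0.2] delta m [-0.06    0.1619  0.1204] turn -0.001475903517778229 open -0.001982103730613753
top
-70.5 peak 98.0 med 88 y 29.41
-67.5 peak 94.0 med 81 y 35.82
-64.5 peak 100.0 med 71 y 25.26
-61.5 peak 122.0 med 71 y 25.22
-58.5 peak 151.0 med 71 y 25.48
-55.5 peak 161.0 med 69 y 25.15
-52.5 peak 151.0 med 66 y 24.96
-49.5 peak 72.0 med 66 y 36.06
-46.5 peak 111.0 med 68 y 25.29
-43.5 peak 132.0 med 67 y 24.69
-40.5 peak 150.0 med 64 y 24.77
-37.5 peak 155.0 med 71 y 24.51
-34.5 peak 97.0 med 66 y 24.54
-31.5 peak 79.0 med 60 y 11.94
-28.5 peak 83.0 med 49 y 44.57
side
-70.5 peak 127.0 med 120 y 17.11
-67.5 peak 134.0 med 93 y 10.05
-64.5 peak 138.0 med 82 y 8.96
-61.5 peak 164.0 med 72 y 25.07
-58.5 peak 159.0 med 74 y 25.56
-55.5 peak 135.0 med 75 y 25.55
-52.5 peak 139.0 med 71 y 24.94
-49.5 peak 118.0 med 75 y 25.17
-46.5 peak 149.0 med 74 y 24.92
-43.5 peak 165.0 med 71 y 24.76
-40.5 peak 152.0 med 67 y 25.25
-37.5 peak 152.0 med 75 y 24.38
-34.5 peak 115.0 med 74 y 23.75
-31.5 peak 79.0 med 41 y 8.96
-28.5 peak 47.0 med 33 y 8.44
```

View pics/s13.png

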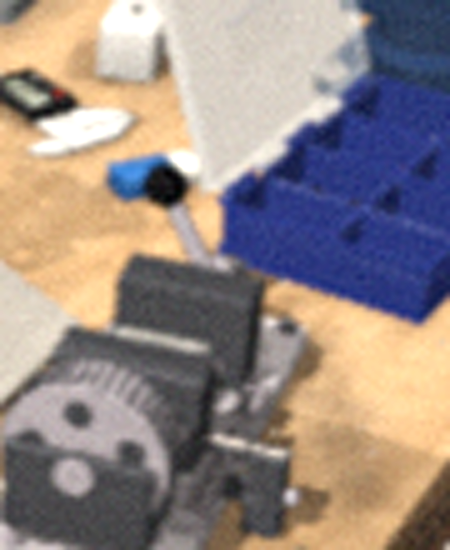

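View pics/t13.png

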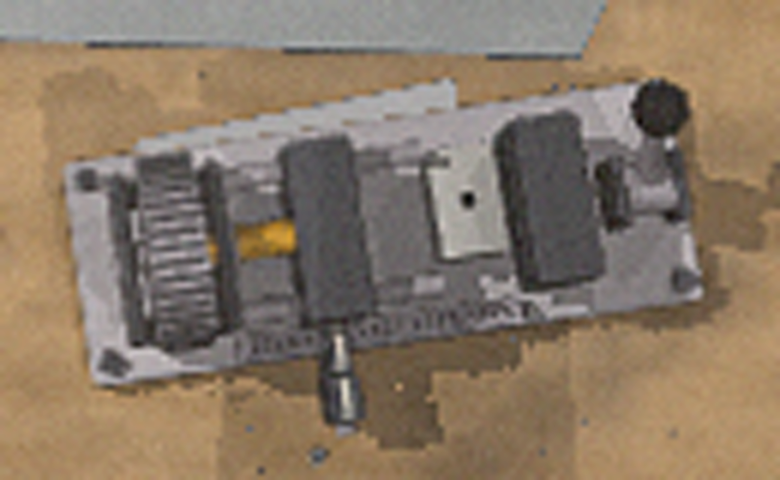

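View pics/topfull.png

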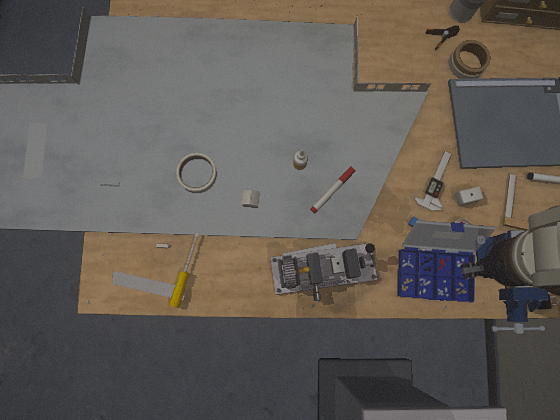

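apply_moves(
  series=[
    [0,0,-0.02,0],
    [0,0,-0.03,0],
    [0,0,-0.03,0],
    [0,0,-0.03,0],
  ],
)

```text
t: 15.43
tool_pos: [438.8, -13.5, 202.9]
tool_rot: [-0.078, 0.997, -0.001, -0.001]
wrist_force: [0.1, -0.0, -0.2]
opening: -0.0
```

```bash
python3 - <<'E'
from h import *
w,e=tri(zt(660,108),np.array([310+165.5/5-.5,140+185.5/5-.5])); f=w2fix(w,P0)[0]; print(f,e,'angle',np.arctan2(f[0],f[2]-36)+.5)
delta(0,0,0)
a=np.load('top0.npz')['p'].astype(float); b=ctrl.snapshot('top')[0].astype(float)
D=cv2.GaussianBlur(abs(a-b).max(2),(0,0),1.5)
for n,(u0,u1,v0,v1) in dict(glue=(285,315,143,178),house=(235,265,183,212),marker=(305,360,160,218),screw=(165,205,230,312),block=(330,345,252,275)).items(): print(n,D[v0:v1,u0:u1].max())
E
```

```text
[ 24.67905341 -96.42711127  78.95729407] 0.3192522624014307 angle 1.0214599749692606
t 15.43 tcp fix [ -56.1 -255.2  202.9] F [ 0.1 -0.  -0.2] delta m [-0.0568  0.2556  0.2021] turn 0.00014518515038354482 open -0.0004826966745184808
glue 12.316077315793406
house 5.045822524099104
marker 20.075648002505282
screw 18.36484639744425
block 27.88618570554698
```

The lever measures about 1.02 rad, so it is fully over. The pointer is level and the hand touches nothing, so I'm handing in.

```bash
python3 - <<'E'
from bench import ctrl
print(ctrl.sign_off())
E
```

```text
the job is handed in; nothing more can be done
None
```

I rolled the jaw to the gauge mark with three light fingertip strokes on the wheel, pushed the lock lever over to its end stop, took the hand clear and handed the job in at about 15.5 s. The highest force readings were about 6 N pressing the wheel and 9 N at the end stop, though force was only read at the end of each move.

**Last checks**
- **Pointer:** in both the top and side views its line reads y ≈ 24.7 mm, and the gauge line ≈ 25.2 mm. That is about 0.5 mm past the mark, against the 2.5 mm allowed.
- **Lever:** the knob measured at fixture (24.7, -96, 79) mm, which is about 1.02 rad, so fully over.
- **Loose things:** the bottle, house, marker and screwdriver look unmoved between the first and last top pictures. The steel block region changed slightly more (28 grey levels against 5 to 20 for the others). The block sits in the same place in the zoomed pictures; I put the change down to lighting but did not measure it.
- **Hand:** it is clear at the end, with a wrist force of about 0.

**Disagreement:** the shut fingers' visible end was about 20 mm above the reported TCP, and first contact on the wheel agreed with that. I therefore found the wheel by force and allowed for the 20 mm at the lever.

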